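# Close a gearbox cover over its quarter-turn fastener and hold it down

### The arm

A 6-joint arm with a two-finger parallel gripper is mounted at the origin on the work surface. World frame = base frame: x ahead of the robot, y to its left, z up, the work surface at z = 0. Lengths are in mm, angles in degrees, forces in N, time in s.
With the tool pointing down it reaches from about 350 to 850 mm from the base axis. Payload 8.1 kg.
Tool frame: the origin (TCP) lies between the finger pads; the fingertips stand 19 mm ahead of it and the grasp point (between the pads) is the TCP (nose_length is the distance from the TCP to the fingertips, in mm); y points along the fingers, x is the direction in which the jaws open and shut, and the axes are right-handed (so a half turn about y gives the same grasp; the last joint's range is limited). The gripper opens to 85 mm and grips with 20 to 120 N. Pads are 22 mm wide; open, the fingers measure 114 mm over their backs; the gripper's body (76 mm by 85 mm) begins 54 mm behind the grasp point. The pads swing forward as they close: fully open they stand 13 mm farther back than shut.
Start: joints at [-78.805, 7.471, 85.268, -0, 87.261, -4.893], TCP at [166.295, -576.499, 250.292] pointing down, gripper open.
Joint ranges: [-169.43, 169.43], [-51.17, 129.36], [1.28, 143.12], [-76.62, 256.62], [0, 156.53], [-152.29, 152.29]. Speed limits (degrees/s): [136.94, 136.94, 159.86, 180, 180, 180].

### API

Orientations are given as [roll, pitch, yaw] about the fixed x, y, z axes, in that order (R = Rz(yaw) Ry(pitch) Rx(roll)).
In Python, from bench import sense, snapshot, camera_info, hand_in, nose_length gives the robot as it stands.
- The arm moves only by the tool arm_command, never from a script. Its argument "commands" is a list of rows, each a list of 3 entries, a list of its own where there are three numbers: the opening in per cent of the stroke, from 0 (shut) to 100 (fully open), then the shift along the world's x, y, z in units of 30 mm (1.0 is 30 mm), then the turn, a rotation vector about the world's x, y, z in degrees. A call has 1 to 5 rows; each row shifts and turns the pose as measured when the row begins; what a row does not reach is not made up. A row lasts 1/12 s, in which the tool goes at most 41.7 mm and 7.16 degrees, less where a joint would pass 70% of its speed; a pose out of reach is approached as far as the arm can. A call is refused whole if a number of a shift passes 1 or a number of a turn 7.16, either way. A call with a gripper value outside its range is refused whole. The fingers move at their own pace and stop on an object; "force" is the grip in N (left out, the last holds). Time passes only in rows, so rows that do not move let the fingers close. It gives the time, the measured TCP pose, the force and the opening at its end, in the units of the state.
- sense(): the state, without advancing time (a new reading comes with each control period).
- snapshot(name): name is "scene" or "top" or "wrist"; returns the picture (400x640x3 uint8, blue, green, red); there is no depth.
- camera_info(name): a dict with "fx", "fy", "cx", "cy" (pixels), "k1" (the pictures are not rectified: a ray, as slopes to the right and down, at radius r is drawn at 1 + k1 r^2 times it, then the intrinsics apply), "rvec" (rotation vector, rad) and "tvec" (3), from world to camera coordinates, as OpenCV has them; the wrist camera has in their place "hand_eye" (4x4, takes a point from camera to tool coordinates, whose origin is the TCP and whose axes are the tool frame's). Camera axes: x right, y down, z forward; pixel columns grow to the right and rows downward; lengths in mm; the calibration is good to about 2 mm. A picture is of the moment at which its call begins: read the wrist's pose just before it. camera_info takes no time and is no camera call.
- hand_in(): hands the job in, once; it reports no verdict.
The state is a dict: "time": time; "joint_pos": joint angles; "qd": joint speeds; "joint_efforts": joint torques, N m; "tool_pos": TCP position; "tcp_rot": TCP orientation; "ft_force": force on the tool from outside, world axes, zero at the start; "wrist_torque": the same for the moment, N m; "finger_gap": finger opening in mm.
Only numpy, scipy, OpenCV 4.12 (cv2) and the standard library are available. Lean on these libraries where they do the work, as an engineer would, in place of code of your own. Each camera call takes 0.05 s, during which the arm holds its last target. There are 200 camera calls.

### The job

Turn the quarter-turn fastener on the open gearbox housing until the slot in its head runs straight across the housing (parallel to the housing's short sides), so that the cover panel's slot can pass over it. Then lift the loose cover panel by its handle, lower it over the fastener onto the housing, and press it fully down against the springy gasket, so that it lies square and flat on the rim. Finish while still holding it pressed down, without letting go, and leave the other things on the bench where they are.

Things in the scene. Friction and masses are not known exactly. Their poses are not given: they have to be found in the camera images.
- housing: fixed grey gearbox housing, an open-topped box 190 (its x) x 140 (its y) x 70 mm tall, rim at 70 mm, opening 130 x 80. Origin at the centre of its underside, z up; its yaw varies. A round steel shaft end stands out of its +y side, below the rim. The fastener stands on the housing's x axis at x = -55 mm.
- fastener_top (a point): centre of the flat top of the fastener head: a plain steel bar standing in the opening, 12 mm thick (its x) x 34 mm long (its y), dark slot along its top. It turns about the vertical through this point, 97 mm above the bench, 27 mm above the rim, 22 mm above the gasket's free top. Its axes turn with it: at joint value 0 they match the housing's.
- fastener (a joint): angle of the fastener about vertical, rad, counter-clockwise seen from above; 0 = its slot (the head's long side) lies along the housing's y, where the panel's slot passes over it. Stops at -0.3 and 1.65. Starts between 0.7 and 1.4 and stays where it is left (friction about 0.06 N m).
- gasket (a joint): how far the black rubber gasket ring on the rim is pressed down, m. 0 = free, its top 5 mm above the rim; 0.005 = panel touching the metal rim. Sprung: 6.5 N at 0 up to 14 N at 0.005, so that the panel's own weight does not press it down and about 10 N more must be pushed.
- panel_grip (a point): grasp centre of the cover panel's handle, 38 mm above the panel's underside and 10 mm in +x from its centre. The panel: loose aluminium plate 170 (its x) x 120 x 5 mm, about 0.4 kg, flat on the bench, handle up. The handle: steel bridge, bar 64 long (along x), 12 wide (y), 32 to 45 mm above the panel's underside, a leg at each end.
- panel_slot (a point): centre of the slot through the panel, 20 mm (its x) x 42 mm (its y), 55 mm in -x from the panel's centre, 2.5 mm above its underside; panel's axes. The fastener head passes through it, 4 mm clear all round when aligned. Home: the panel's centre over the housing's centre, same axes, underside on the rim.
- sleeve: plain steel sleeve, 32 outside, 30 tall (mm); a bystander, origin at its underside
- nut: steel hex nut, 30 across, 14 tall; a bystander, origin at its underside
- offcut1: square black tube offcut standing, 50 x 50 x 70 tall; a bystander, origin at its underside
- offcut2: another square black tube offcut like offcut1; a bystander, origin at its underside
- tin: closed round tin, 84 across, 100 tall (mm); a bystander, origin at its underside
- wrench: spanner lying flat, 200 long; a bystander
- hammer: hammer lying down, 280 long; a bystander
Mind the look-alikes: they are no part of the job. Of the things like the part that bears panel_grip, leave any that is brown; of the rest the larger one is meant.

How it is judged (in metres and radians):
On the way, in this order (a step that is already met when the one before it is completed fails the run):
1. the fastener is turned until its slot lies along the housing's y (within 0.14 rad), the panel not yet on the housing (value of joint fastener between -0.14 and 0.14 rad and horizontal distance between panel_slot and fastener_top above 0.06 m), for 0.2 s.
2. the panel is on the housing over the fastener and pressed down (value of joint gasket above 0.003 m and horizontal distance between panel_slot and fastener_top below 0.008 m and angle between the x axis of panel_slot and the x axis of housing, either way round below 0.15 rad and x of panel_grip in the frame of housing above 0 m and angle between panel_slot's own z axis and vertical below 0.06 rad and value of joint fastener between -0.25 and 0.25 rad), for 0.2 s.
At the end, for the whole second after the job is handed in: The robot's fingers still hold the panel (over 3 N) and keep the gasket pressed more than 3 mm; the panel's slot is within 8 mm of the fastener, the panel square to the housing within 0.15 rad, handle towards the housing's +x half, flat within 0.06 rad; the fastener is within 0.25 rad of aligned (all of step 2 and contact force between the fingers and panel above 3 N); the arm keeps its last pose, push and grip.
It fails at once if a bystander is moved by more than 4 cm (distance of any of sleeve, nut, offcut1, offcut2, tin, wrench, hammer from where it was at the start of the episode above 0.04 m).
It also fails if it takes over 53 s, if anything falls off the work surface, if the arm or the gripper's body presses on something with over 40 N, if the wrist force passes 120 N, or if a joint passes its speed limit or range.

## Working session

There is one attempt and no reset: what is moved stays moved. The work goes in short steps, Python scripts to look and compute and a tool call to move; the robot and the scene stay as the last step left them, time stands still between calls to the robot, and variables do not carry over. Pictures are saved under pics/ and viewed, about 8 in all and at most 12, crops included, and the job is handed in when it is done.

Besides the shell and the picture viewer there is one more tool, called as a command line: name --argument value ..., lists and objects as JSON in quotes. arm_command: Moves the arm, as the interface text tells. Its arguments: {"type":"object","properties":{"commands":{"type":"array"},"force":{"type":"number"}},"required":["commands"]}

```bash
ls; mkdir -p pics; python3 - <<'E'
from bench import *
import cv2
s=sense();print({k:s[k] for k in ('time','tool_pos','tcp_rot','finger_gap','ft_force')},nose_length if not callable(nose_length) else nose_length())
for n in('scene','top','wrist'):
    print(n,camera_info(n))
for n in('scene','top'):
    cv2.imwrite(f'pics/{n}0.png',snapshot(n))
E
```

```text
pics
{'time': 0.0, 'tool_pos': array([ 166.21415867, -575.98937724,  249.2620036 ]), 'tcp_rot': array([-89.98926716,   0.10309445, -73.91293288]), 'finger_gap': 85.15270454904689, 'ft_force': array([-0.92425187,  1.09816207, -0.05833228])} 19.0
scene {'fx': 501.3186267928839, 'fy': 501.3186267928839, 'cx': 321.06775272115453, 'cy': 202.96842371274215, 'k1': -0.004945543297691458, 'rvec': array([ 1.18565162,  2.44897793, -0.86680278]), 'tvec': array([ 321.42240544, -262.19554182, 1691.70781746])}
top {'fx': 445.3304430373307, 'fy': 445.3304430373307, 'cx': 316.74720733915996, 'cy': 194.88568271223022, 'k1': -0.0999428025185574, 'rvec': array([ 2.01551157, -2.19600832,  0.23328083]), 'tvec': array([  22.90373288,  522.22762864, 1509.910499  ])}
wrist {'fx': 344.1353629949793, 'fy': 344.1353629949793, 'cx': 322.1592223257645, 'cy': 191.4787073385598, 'k1': -0.0038445498435450212, 'hand_eye': array([[ 9.99999630e-01, -6.23956135e-04,  5.91948947e-04,
        -2.83778462e-01],
       [-7.63416828e-04, -3.26944913e-01,  9.45043090e-01,
        -1.22833157e+02],
       [-3.96130737e-04, -9.45043192e-01, -3.26945268e-01,
         8.39210449e+01],
       [ 0.00000000e+00,  0.00000000e+00,  0.00000000e+00,
         1.00000000e+00]])}
```

View pics/top0.png

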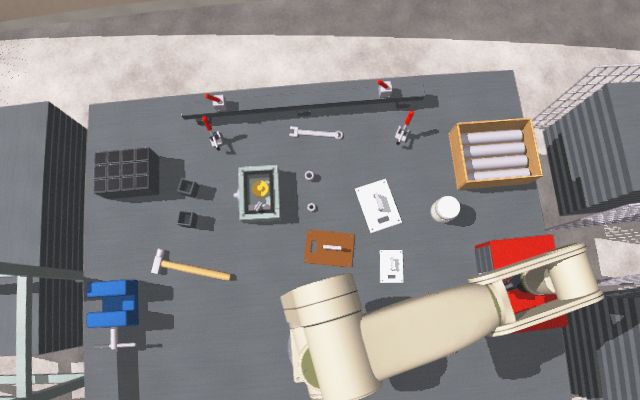

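View pics/scene0.png

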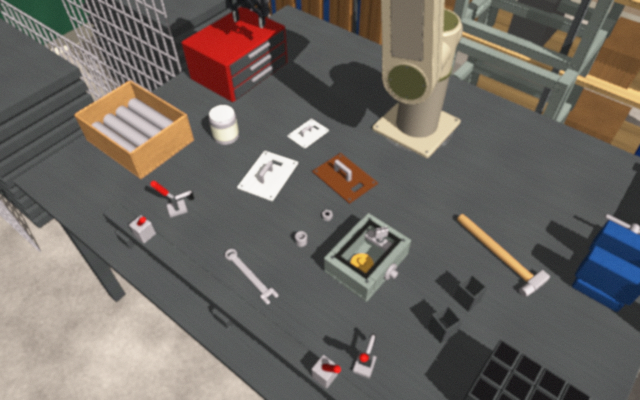

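Top view: there are three panel-like things. The brown one is at (330,248), the small white one at (392,266) and the large white one at (378,205). The brown one is excluded, and the larger of the rest is the one at (378,205). The housing is at (260,193), with its shaft (+y) pointing left, and the fastener is near (259,207). I'll confirm with one enlarged crop.

```bash
cat > h.py <<'E'
import numpy as np, cv2
from scipy.spatial.transform import Rotation as Ro
from bench import *
def cam(n,s=None):
    c=camera_info(n)
    if n!='wrist':
        R=cv2.Rodrigues(np.array(c['rvec']))[0]; t=np.array(c['tvec'])
    else:
        T=np.eye(4);T[:3,:3]=Ro.from_euler('xyz',s['tcp_rot'],degrees=True).as_matrix();T[:3,3]=s['tool_pos']
        W=np.linalg.inv(T@c['hand_eye']); R,t=W[:3,:3],W[:3,3]
    return c,R,t
def cast(C,px,z):
    c,R,t=C; px=np.atleast_2d(np.array(px,float))
    d=np.c_[(px[:,0]-c['cx'])/c['fx'],(px[:,1]-c['cy'])/c['fy']]; u=d.copy()
    for _ in range(8): u=d/(1+c['k1']*(u**2).sum(1,keepdims=True))
    w=np.c_[u,np.ones(len(u))]@R; o=-R.T@t
    return o+w*((z-o[2])/w[:,2])[:,None]
def proj(C,P):
    c,R,t=C; q=np.atleast_2d(np.array(P,float))@R.T+t; u=q[:,:2]/q[:,2:]
    u=u*(1+c['k1']*(u**2).sum(1,keepdims=True))
    return u*[c['fx'],c['fy']]+[c['cx'],c['cy']]
E
python3 - <<'E'
from h import *
im=cv2.imread('pics/top0.png')
r=lambda a:cv2.resize(a,None,fx=6,fy=6,interpolation=cv2.INTER_CUBIC)
a=r(im[160:240,228:292]);b=r(im[170:250,345:411])
cv2.imwrite('pics/crop.png',np.hstack([a,b]))
C=cam('top')
m=(im.min(2)>170).astype(np.uint8)
cs,_=cv2.findContours(m,0,2)
for c in cs:
    if cv2.contourArea(c)>250:
        (x,y),_,_=cv2.minAreaRect(c)
        if 340<x<420 and 160<y<290:
            box=cv2.boxPoints(cv2.minAreaRect(c)); w=cast(C,box,5)[:,:2]
            print('white',box.round(1).tolist(),w.round(0).tolist(),w.mean(0).round(1),np.linalg.norm(np.diff(w,axis=0),axis=1).round())
hsv=cv2.cvtColor(im,cv2.COLOR_BGR2HSV)
sub=im[160:240,228:292].astype(int)
print(im[170,260],im[190,242],im[150,300])
m=(im.max(2)>115).astype(np.uint8)
m[:, :225]=0;m[:,285:]=0;m[:155]=0;m[230:]=0
m=cv2.morphologyEx(m,cv2.MORPH_OPEN,np.ones((2,2)))
cs,_=cv2.findContours(m,0,2)
for c in cs:
    if cv2.contourArea(c)>200:
        box=cv2.boxPoints(cv2.minAreaRect(c)); w=cast(C,box,70)[:,:2]
        print('hous',box.round(1).tolist(),w.round(0).tolist(),w.mean(0).round(1),np.linalg.norm(np.diff(w,axis=0),axis=1).round())
E
```

```text
white [[380.0, 250.0], [402.0, 250.0], [402.0, 282.0], [380.0, 282.0]] [[315.0, -229.0], [308.0, -307.0], [196.0, -294.0], [203.0, -217.0]] [ 255.4 -261.9] [ 79. 112.  77.]
white [[354.0, 188.10000610351562], [385.29998779296875, 176.8000030517578], [401.5, 222.10000610351562], [370.29998779296875, 233.3000030517578]] [[547.0, -160.0], [580.0, -279.0], [408.0, -318.0], [377.0, -201.0]] [ 477.9 -239.7] [123. 177. 121.]
[132 136 130] [194 200 189] [126 120 116]
hous [[226.0, 156.0], [285.0, 156.0], [285.0, 230.0], [226.0, 230.0]] [[690.0, 290.0], [671.0, 79.0], [406.0, 97.0], [423.0, 301.0]] [547.2 191.8] [212. 266. 204.]
```

View pics/crop.png

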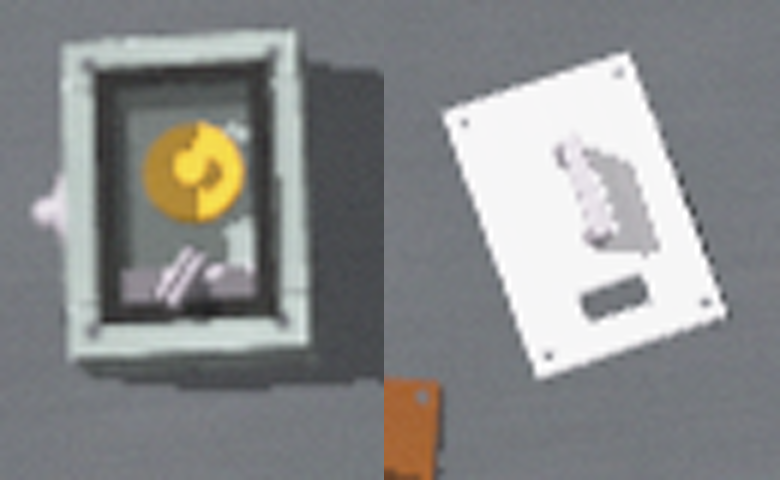

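The crop confirms it. The large white panel has 170x120 mm proportions, with its slot at crop (615,297) and handle at (585,190), so its +x points up in the image. The housing rim corners are (62,45), (297,30), (310,345) and (70,358). The fastener is centred at about (181,276), with its slot running to the upper right, roughly +58°.

```bash
python3 - <<'E'
from h import *
C=cam('top')
k=lambda p,o:(np.array(p,float)+.5)/6-.5+o
h=cast(C,k([(62,45),(297,30),(310,345),(70,358)],[228,160]),70)[:,:2]
print(h.round(),h.mean(0).round(1),np.linalg.norm(h-np.roll(h,1,0),axis=1).round())
d=h[0]+h[1]-h[2]-h[3];y=h[0]+h[3]-h[1]-h[2];print('yaw',np.degrees(np.arctan2(d[1],d[0])),np.degrees(np.arctan2(-y[0],y[1])))
yaw=np.arctan2(d[1],d[0]);print('fast pred',h.mean(0)-55*np.array([np.cos(yaw),np.sin(yaw)]))
f=cast(C,k([(165,302),(192,252),(181,276)],[228,160]),97)[:,:2];print(f.round(1));v=f[1]-f[0];print('fast bar yaw',np.degrees(np.arctan2(v[1],v[0])))
p=cast(C,k([(615-384,297),(585-384,193)],[345,170]),5)[:,:2];print('slot,handle(z=5)',p.round(1),cast(C,k([(585-384,190)],[345,170]),40))
E
```

```text
[[644. 249.]
 [641. 109.]
 [452. 114.]
 [456. 253.]] [548.6 181.3] [188. 140. 189. 139.]
yaw -1.3632954477509818 -1.503585897489793
fast pred [493.66111919 182.60637435]
[[479.3 192.7]
 [506.9 175.6]
 [493.5 182.7]]
fast bar yaw -31.631112267986573
slot,handle(z=5) [[ 424.3 -252.9]
 [ 489.1 -242.2]] [[ 484.20316885 -237.07710362   40.        ]]
```

arm_command --commands '[[60,[0.43,1.0,0],[0,0,5.2]],[60,[0.43,1.0,0],[0,0,5.2]],[60,[0.43,1.0,0],[0,0,5.2]],[60,[0.43,1.0,0],[0,0,5.2]],[60,[0.43,1.0,0],[0,0,5.2]]]' --force 30

```text
time: 0.52
tool_pos: [228.2, -423.4, 243.5]
tcp_rot: [-90.0, 0.5, -47.4]
ft_force: [-0.0, -0.2, 1.6]
finger_gap: 51.5
```

arm_command --commands '[[60,[0.43,1.0,0],[0,0,5.2]],[60,[0.43,1.0,0],[0,0,5.2]],[60,[0.43,1.0,0],[0,0,5.2]],[60,[0.43,1.0,0],[0,0,5.2]],[60,[0.43,1.0,0],[0,0,5.2]]]'

```text
time: 0.93
tool_pos: [293.2, -264.8, 240.7]
tcp_rot: [-89.8, 0.7, -20.2]
ft_force: [0.0, 0.7, 0.6]
finger_gap: 51.2
```

arm_command --commands '[[60,[0.43,1.0,0],[0,0,5.2]],[60,[0.43,1.0,0],[0,0,5.2]],[60,[0.43,1.0,0],[0,0,5.2]],[60,[0.43,1.0,0],[0,0,5.2]],[60,[0.43,1.0,0],[0,0,5.2]]]'

```text
time: 1.35
tool_pos: [357.9, -106.5, 239.3]
tcp_rot: [-89.8, 0.7, 7.0]
ft_force: [0.8, -0.4, 0.1]
finger_gap: 51.3
```

arm_command --commands '[[60,[0.43,1.0,0],[0,0,5.2]],[60,[0.43,1.0,0],[0,0,5.2]],[60,[0.43,1.0,0],[0,0,5.2]],[60,[0.43,1.0,0],[0,0,5.2]],[60,[0.43,1.0,0],[0,0,5.2]]]'

```text
time: 1.77
tool_pos: [422.8, 52.4, 238.3]
tcp_rot: [-89.8, 0.7, 34.4]
ft_force: [0.5, -0.4, 0.7]
finger_gap: 51.1
```

arm_command --commands '[[60,[0.47,0.85,-0.2],[0,0,4.8]],[60,[0.47,0.85,-0.2],[0,0,4.8]],[60,[0.47,0.85,-0.2],[0,0,4.8]],[60,[0.47,0.85,-0.2],[0,0,4.8]],[60,[0.3,0.6,-0.2],[0,0,3]]]'

```text
time: 2.18
tool_pos: [490.2, 182.5, 207.0]
tcp_rot: [-89.9, 0.6, 58.1]
ft_force: [0.8, -0.6, 0.8]
finger_gap: 51.2
```

arm_command --commands '[[60,[0,0,0],[0,0,0]],[60,[0,0,0],[0,0,0]]]'

```text
time: 2.35
tool_pos: [489.7, 186.1, 204.0]
tcp_rot: [-89.7, 0.7, 58.6]
ft_force: [-0.4, -0.2, -0.5]
finger_gap: 51.1
```

```bash
python3 - <<'E'
from h import *
s=sense();im=snapshot('wrist');C=cam('wrist',s)
cv2.imwrite('pics/w1.png',im);print(s['tool_pos'],s['tcp_rot'],s['time'])
H=np.array([548.6,181.3]);a=np.radians(-1.4);R=np.array([[np.cos(a),-np.sin(a)],[np.sin(a),np.cos(a)]])
print('rim corners',proj(C,[[*(H+R@np.array(p)),70] for p in((95,70),(95,-70),(-95,-70),(-95,70))]).round(1).tolist())
print('fast',proj(C,[[*(H+R@np.array([-55,0])),97]]))
E
```

```text
[489.66459505 186.11466735 203.97114095] [-89.67381782   0.73941661  58.58441295] 2.35
rim corners [[478.4, 296.8], [338.7, 358.6], [222.2, 193.7], [379.7, 103.1]]
fast [[323.20137826 206.02492442]]
```

View pics/w1.png

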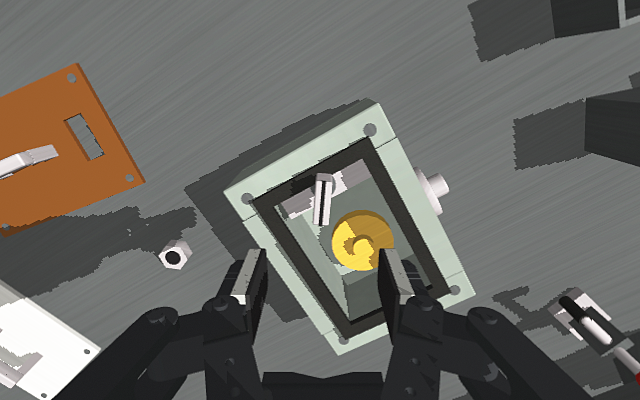

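The wrist view agrees with the top view. Rim corners sit within about 4 px of prediction, and the fastener head spans (324,177) to (322,225), close to the predicted (323,206). Next I'll measure the slot line.

```bash
python3 - <<'E'
from h import *
s=sense();C=cam('wrist',s);im=cv2.imread('pics/w1.png')
g=im[172:230,308:342].max(2)
for r in range(0,58,3): print(r+172,' '.join(f'{v:3d}' for v in g[r]))
E
```

```text
172  52  56  54  54  55  54  55  50  49  48  46  43  43  44  43  44  46  46  45  44  48  52  50  51  47  43  34  88 211 255 252 247 226 124
175  50  30  30  29  40  57  50  26  72 128 145 142 141 142 142 141 143 145 145 145 146 147 160 192 234 255 241 233 232 232 232 232 236 247
178  32  34  33  32  32  33  26  51 103 141 153 148 148 148 148 145 145 145 145 145 144 143 155 172 139 124 199 242 236 234 234 236 218 119
181  32  32  35  34  33  29  23  72 158 217 236 231 226 185  46  13  10  41 111 147 134 128 142 165 141 113 118 186 243 234 233 234 237 245
184  32  32  32  32  28  36  49 101 195 238 238 238 247 232  11  34  28 129 238 246 240 238 242 242 181 118 118 160 235 240 234 231 232 232
187  54 103 106  72  71  70  65 116 209 244 238 240 238 173  18  37  23 169 255 242 237 237 247 246 107 112 108 151 229 235 233 234 237 237
190 139 141 134  94  68  69  76 138 222 243 236 243 235 117  25  36  52 181 255 240 237 238 247 239 103 110 157 236 241 234 234 234 234 234
193 141 140 142 146 129  69  84 162 227 239 237 245 232  63  32  33  88 204 251 240 238 239 236 176 123 212 243 235 236 
[... 999 characters left out ...]

217 207 207 208 214 191 146 217 240 233 241 226  60  30  29  84 198 247 239 237 239 240 175 112 119 121 122 123 123 123 123 124 124 120 121
220 208 207 209 215 188 154 225 235 234 244 226  11  34  25 122 231 243 238 237 246 244 107 117 121 123 123 124 122 124 122 117 122 124 122
223 211 208 206 210 188 180 239 243 247 246 172  19  35  22 162 255 242 239 240 251 242 109 120 122 123 125 126 122 120 119 116 110 102 179
226 151 173 212 208 206 207 206 206 209 194 160 162 125 125 172 205 109 113 114 117 118 121 123 122 123 122 115 112 108  98 181 255 255 253
229 157 155 157 183 212 207 205 205 205 206 212 188 104 115 119 119 120 119 120 121 121 123 123 124 123 110 104 123 237 255 255 253 253 253
```

```bash
python3 - <<'E'
from h import *
s=sense();C=cam('wrist',s)
w=cast(C,[(323.4,180.2),(319.9,224.8),(321.7,202.5)],97)[:,:2];v=w[0]-w[1]
print(w.round(1),np.linalg.norm(v),np.degrees(np.arctan2(v[1],v[0])))
E
```

```text
[[476.8 192.6]
 [504.5 172.7]
 [490.4 182.9]] 34.102920850310376 144.29103475480093
```

arm_command --commands '[[60,[0.08,-0.1,-0.75],[0.2,-0.3,-1.5]],[60,[0,0,-0.75],[0.2,-0.3,-1]],[60,[0,0,-0.75],[0,0,0]],[60,[0,0,-0.6],[0,0,0]],[60,[0,0,0],[0,0,0]]]'

```text
time: 2.82
tool_pos: [492.2, 178.6, 119.0]
tcp_rot: [-90.2, -0.1, 55.4]
ft_force: [-1.5, 0.6, -1.0]
finger_gap: 51.4
```

arm_command --commands '[[60,[0,0,0],[0,0,0]]]'

```text
time: 2.9
tool_pos: [491.7, 177.5, 119.0]
tcp_rot: [-90.2, -0.1, 55.3]
ft_force: [0.0, -0.2, 0.5]
finger_gap: 51.7
```

arm_command --commands '[[60,[0.02,0.12,-0.3],[0,0,0]],[60,[0,0.06,-0.3],[0,0,0]],[60,[0,0,0],[0,0,0]],[60,[0,0,0],[0,0,0]]]'

```text
time: 3.23
tool_pos: [494.5, 182.6, 103.8]
tcp_rot: [-90.4, -0.3, 55.1]
ft_force: [0.1, 0.0, -0.8]
finger_gap: 51.3
```

arm_command --commands '[[30,[-0.06,0,-0.15],[0,0,0]],[0,[0,0,0],[0,0,0]],[0,[0,0,0],[0,0,0]],[0,[0,0,0],[0,0,0]],[0,[0,0,0],[0,0,0]]]' --force 30

```text
time: 3.65
tool_pos: [492.9, 182.0, 100.6]
tcp_rot: [-90.5, -0.3, 55.1]
ft_force: [2.4, 2.7, -4.6]
finger_gap: 11.5
```

arm_command --commands '[[0,[0,0,0],[0,0,0]],[0,[0,0,0],[0,0,0]],[0,[0,0,0],[0,0,0]]]'

```text
time: 3.9
tool_pos: [492.9, 182.1, 100.5]
tcp_rot: [-90.5, -0.3, 55.1]
ft_force: [-0.1, -0.5, -0.9]
finger_gap: 11.1
```

arm_command --commands '[[0,[0,0,0],[0,0,-6]],[0,[0,0,0],[0,0,-6]],[0,[0,0,0],[0,0,-6]],[0,[0,0,0],[0,0,-6]],[0,[0,0,0],[0,0,-6]]]'

```text
time: 4.32
tool_pos: [492.6, 181.8, 100.5]
tcp_rot: [-90.5, -0.2, 24.1]
ft_force: [-0.8, -0.3, -1.8]
finger_gap: 10.8
```

arm_command --commands '[[0,[0,0,0],[0,0,-6]],[0,[0,0,0],[0,0,-6]],[0,[0,0,0],[0,0,-6]],[0,[0,0,0],[0,0,0]]]'

```text
time: 4.65
tool_pos: [492.4, 181.8, 100.5]
tcp_rot: [-90.5, -0.2, 5.0]
ft_force: [0.2, -0.2, -0.3]
finger_gap: 11.1
```

arm_command --commands '[[0,[0,0,0],[0,0,-5]],[0,[0,0,0],[0,0,-1]],[0,[0,0,0],[0,0,0]],[0,[0,0,0],[0,0,0]],[0,[0,0,0],[0,0,0]]]'

```text
time: 5.07
tool_pos: [492.4, 181.7, 100.5]
tcp_rot: [-90.5, -0.2, -0.3]
ft_force: [-0.8, -0.3, -1.5]
finger_gap: 11.3
```

arm_command --commands '[[50,[0,0,0],[0,0,0]],[50,[0,0,0],[0,0,0]],[50,[0,0,0.3],[0,0,0]],[50,[0,0,0.8],[0,0,0]],[50,[0,0,0.8],[0,0,0]]]'

```text
time: 5.48
tool_pos: [488.5, 181.0, 154.5]
tcp_rot: [-90.7, 0.4, 0.1]
ft_force: [0.9, 0.2, 0.1]
finger_gap: 42.7
```

arm_command --commands '[[50,[0,0,0.8],[0,0,0]],[50,[0,0,0.8],[0,0,0]],[50,[0,0,0],[0,0,0]],[50,[0,0,0],[0,0,0]]]'

```text
time: 5.82
tool_pos: [491.1, 181.9, 213.9]
tcp_rot: [-90.5, -0.2, 0.2]
ft_force: [0.4, -0.7, -1.5]
finger_gap: 42.9
```

```bash
python3 - <<'E'
from h import *
s=sense();im=snapshot('wrist');C=cam('wrist',s)
print(s['tool_pos'],s['tcp_rot'],s['time'],proj(C,[[492,182.6,97]]))
cv2.imwrite('pics/w2.png',im)
E
```

```text
[491.14208277 181.92147136 213.9260044 ] [-90.49455831  -0.19210091   0.2361714 ] 5.8167 [[323.45190374 191.10070313]]
```

View pics/w2.png

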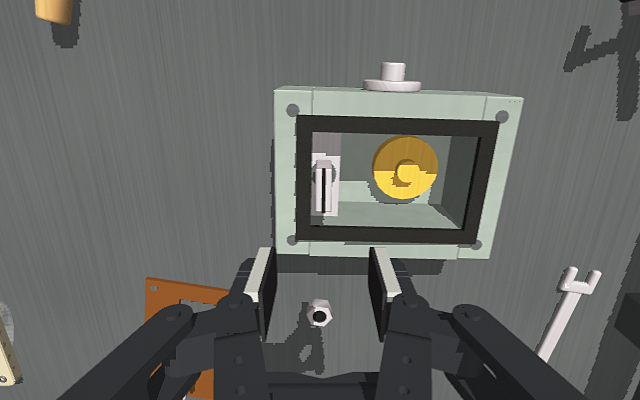

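The wrist view shows the slot at (323,170) to (323,211), now parallel to the short sides, with the rim corners near (275,90), (521,97), (490,258) and (275,258). I'll check the numbers and refine the housing pose.

```bash
python3 - <<'E'
from h import *
s=sense();C=cam('wrist',s);im=cv2.imread('pics/w2.png')
g=im[160:222,308:342].max(2).astype(int)
pts=[]
for r in range(172,208,3):
    row=g[r-160]; i=np.arange(12,20); w=np.clip(150-row[i],0,None); pts.append((308+(i*w).sum()/w.sum(),r))
pts=np.array(pts);print(pts[[0,-1]].round(1).tolist())
f=np.polyfit(pts[:,1],pts[:,0],1); 
w=cast(C,[(np.polyval(f,r),r) for r in (172,205)],97)[:,:2];v=w[0]-w[1];sl=np.degrees(np.arctan2(-v[0],v[1]));print('slot yaw',sl,'line x at y=182:',w[0]+(182-w[0,1])/v[1]*v)
for r in (158,162,166,170,206,210,213,216): print(r,g[r-160][8:26] if r>=160 else '')
# rim edges: outer boundary of green
hsv=cv2.cvtColor(im,cv2.COLOR_BGR2HSV); m=((im[...,1].astype(int)-im[...,2]>6)&(im[...,1]>150)).astype(np.uint8)
m[:80]=0;m[270:]=0;m[:,:260]=0;m[:,535:]=0
# lines: left edge, right edge, top edge, bottom edge by first/last green
L=np.array([(np.nonzero(m[r])[0][0],r) for r in range(110,240,5)],float)
Rr=np.array([(np.nonzero(m[r])[0][-1]+1,r) for r in range(110,240,5)],float)
B=np.array([(c,np.nonzero(m[:,c])[0][-1]+1) for c in range(300,470,5)],float)
T=np.array([(c,np.nonzero(m[:,c])[0][0]) for c in list(range(290,360,5))+list(range(430,500,5))],float)
for n,e in zip('LRBT',(L,Rr,B,T)):
    q=cast(C,e,70)[:,:2]; vx,vy,x0,y0=cv2.fitLine(q.astype(np.float32),cv2.DIST_HUBER,0,.01,.01).ravel()
    print(n,e[0],e[-1],'dir',np.degrees(np.arctan2(vy,vx)).round(2),'pt',x0.round(1),y0.round(1))
E
```

```text
[[323.3, 172.0], [322.9, 205.0]]
slot yaw -0.33855672289802446 line x at y=182: [492.42336487 182.        ]
158 
162 [147 168 188 184 184 184 185 189 189 189 188 187 186 183 178 202 228 225]
166 [141 189 204 195 193 194 194 194 192 191 187 187 185 185 191 172  89 118]
170 [203 238 241 240 249 239  64  26  22 124 236 248 242 243 249 226  87 109]
206 [202 225 226 228 227 160  17  29  46 160 241 229 227 225 194 186 227 225]
210 [215 242 244 248 247 175  21  29  48 163 246 233 232 232 211 197 227 224]
213 [129 132 132 132 132 128 105 144 194 203 231 227 226 222 219 219 223 224]
216 [ 77  78  78  77  77  76  69 104 153 146 144 144 144 145 145 144 152 165]
L [274. 110.] [276. 235.] dir 88.59 pt 453.7 178.0
R [521. 110.] [494. 235.] dir 88.56 pt 642.2 190.8
B [300. 254.] [465. 258.] dir -1.79 pt 527.9 111.3
T [290.  86.] [495.  95.] dir -1.55 pt 546.1 253.6
```

The fastener reads 0.02 rad, aligned. The wrist view puts the housing centre at (548.2,181.9) with yaw −1.5°. Now to the panel.

arm_command --commands '[[80,[0,-0.95,0],[0,0,-5.5]],[80,[0,-1,0],[0,0,-5.5]],[80,[0,-1,0],[0,0,-5.5]],[80,[0,-1,0],[0,0,-5.5]],[80,[0,-1,0],[0,0,-5.5]]]'

```text
time: 6.28
tool_pos: [489.6, 34.4, 212.5]
tcp_rot: [-90.4, -0.1, -27.6]
ft_force: [-0.1, -0.5, -0.1]
finger_gap: 68.2
```

arm_command --commands '[[80,[0,-1,0],[0,0,-5.5]],[80,[0,-1,0],[0,0,-5.5]],[80,[0,-1,0],[0,0,-5.5]],[80,[0,-1,0],[0,0,-5.5]],[80,[0,-0.95,0],[0,0,-5.5]]]'

```text
time: 6.7
tool_pos: [485.9, -120.7, 208.2]
tcp_rot: [-90.6, 0.2, -56.4]
ft_force: [0.5, 0.1, 0.0]
finger_gap: 68.5
```

arm_command --commands '[[80,[0.02,-0.9,0],[0,0,-5]],[80,[0.02,-0.9,0],[0,0,-5]],[80,[0.02,-0.9,0],[0,0,-5]],[80,[0,-0.8,0],[0,0,-4]],[80,[0,0,0],[0,0,0]]]'

```text
time: 7.12
tool_pos: [483.9, -235.0, 203.4]
tcp_rot: [-90.9, 0.3, -76.9]
ft_force: [0.4, 0.3, -0.4]
finger_gap: 68.3
```

arm_command --commands '[[80,[0,0,0],[0,0,0]],[80,[0,0,0],[0,0,0]]]'

```text
time: 7.28
tool_pos: [482.7, -235.7, 201.5]
tcp_rot: [-91.0, 0.5, -77.0]
ft_force: [0.5, 0.7, 0.1]
finger_gap: 68.3
```

```bash
python3 - <<'E'
from h import *
s=sense();im=snapshot('wrist');C=cam('wrist',s)
a=np.radians(13.2);u=np.array([np.cos(a),np.sin(a)]);c=np.array([478,-239.7])
print(s['tool_pos'],s['tcp_rot'],s['time'],'grip,slot px',proj(C,[[*(c+10*u),45],[*(c-55*u),5]]).round())
cv2.imwrite('pics/w3.png',im)
m=(im.min(2)>150).astype(np.uint8)
cs,_=cv2.findContours(m,cv2.RETR_CCOMP,2)
for k in cs:
    if cv2.contourArea(k)>120: print(cv2.contourArea(k),np.array(cv2.approxPolyDP(k,4,True))[:,0].tolist(),cv2.boundingRect(k))
E
```

```text
[ 482.6774168  -235.65217215  201.47771459] [-90.99028392   0.49575089 -77.00755355] 7.2833 grip,slot px [[327. 169.]
 [327. 220.]]
172.0 [[0, 391], [2, 399], [37, 397]] (0, 391, 38, 9)
4326.5 [[283, 302], [258, 374], [281, 371], [285, 363], [295, 366], [296, 372], [305, 368], [305, 374], [326, 377], [350, 320]] (258, 302, 93, 76)
553.5 [[307, 329], [331, 339], [318, 365], [307, 360], [317, 339], [311, 349], [305, 347]] (304, 329, 28, 37)
550.5 [[78, 262], [77, 271], [140, 291], [142, 284]] (76, 262, 67, 31)
373.0 [[522, 232], [555, 250], [569, 247], [542, 227]] (522, 227, 48, 24)
386.5 [[335, 146], [335, 183], [345, 188], [346, 151]] (335, 146, 13, 43)
721.0 [[49, 85], [47, 101], [60, 114], [76, 112], [78, 96], [65, 83]] (47, 83, 32, 32)
310.0 [[52, 94], [64, 89], [73, 102], [61, 108]] (52, 88, 22, 22)
21229.5 [[259, 79], [271, 248], [385, 248], [395, 78]] (259, 78, 137, 171)
737.0 [[306, 214], [348, 213], [348, 230], [308, 231]] (306, 213, 44, 19)
2441.5 [[323, 126], [339, 128], [368, 146], [363, 207], [338, 200], [331, 206], [333, 136], [321, 136]] (320, 126, 49, 83)
```

View pics/w3.png

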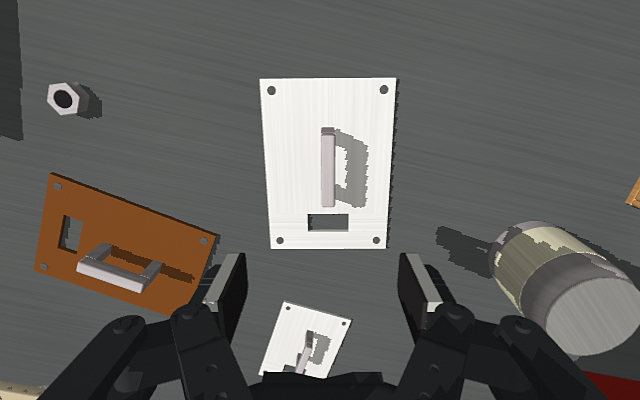

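The wrist view shows the panel with corners (259,79), (395,78), (385,248) and (271,248), its handle bar along column 328 over rows 127–207, and its slot at (328,222). Predictions were within 2 px.

```bash
python3 - <<'E'
from h import *
s=sense();C=cam('wrist',s)
w=cast(C,[(259,78.5),(395.5,77.5),(386,248.5),(270.5,248.5)],5)[:,:2]
print(w.round(1),w.mean(0),np.linalg.norm(w-np.roll(w,1,0),axis=1).round(1))
d=w[0]+w[1]-w[2]-w[3];e=w[0]+w[3]-w[1]-w[2];yaw=np.degrees(np.arctan2(d[1],d[0]));print(yaw,np.degrees(np.arctan2(-e[0],e[1])))
u=d/np.linalg.norm(d);print('grip',w.mean(0)+10*u,'slot pred',w.mean(0)-55*u,cast(C,[(327.5,222)],5),'bar ends',cast(C,[(328,127),(327.5,207)],45))
E
```

```text
[[ 543.3 -162.3]
 [ 571.2 -278.8]
 [ 406.4 -319.4]
 [ 378.6 -201.8]] [ 474.86176027 -240.57643871] [169.4 119.8 169.7 120.9]
13.665599548951592 13.351706187591303
grip [ 484.5786717  -238.21389087] slot pred [ 421.41874742 -253.57045185] [[ 422.01721278 -252.90199123    5.        ]] bar ends [[ 522.12452456 -229.35484138   45.        ]
 [ 454.26201476 -245.00534438   45.        ]]
```

arm_command --commands '[[80,[0.1,-0.05,-0.7],[-0.2,-0.6,0.3]],[80,[0,0,-0.8],[-0.1,-0.5,0]],[80,[0,0,-0.8],[0,0,0]],[80,[0,0,-0.8],[0,0,0]],[80,[0,0,-0.6],[0,0,0]]]'

```text
time: 7.75
tool_pos: [490.1, -232.9, 92.8]
tcp_rot: [-89.4, -0.5, -76.0]
ft_force: [0.0, 0.5, -0.1]
finger_gap: 68.2
```

arm_command --commands '[[80,[0,0,0],[0,0,0]],[80,[0,0,0],[0,0,0]]]'

```text
time: 7.92
tool_pos: [487.3, -228.7, 88.0]
tcp_rot: [-89.8, -0.1, -75.7]
ft_force: [0.7, -0.6, 1.1]
finger_gap: 68.4
```

arm_command --commands '[[80,[0,-0.15,-0.5],[0,0,-0.4]],[80,[0,-0.1,-0.5],[0,0,-0.2]],[80,[0,0,-0.3],[0,0,0]],[80,[0,0,-0.1],[0,0,0]],[80,[0,0,0],[0,0,0]]]'

```text
time: 8.33
tool_pos: [491.5, -235.1, 51.3]
tcp_rot: [-89.4, -0.4, -76.0]
ft_force: [-0.2, -0.2, 0.2]
finger_gap: 68.2
```

arm_command --commands '[[80,[0,0,0],[0,0,0]]]'

```text
time: 8.42
tool_pos: [492.0, -235.1, 52.2]
tcp_rot: [-89.4, -0.4, -76.0]
ft_force: [0.3, 0.5, -0.5]
finger_gap: 68.5
```

arm_command --commands '[[80,[-0.15,-0.08,-0.25],[0.2,0.6,-0.4]],[80,[-0.05,0,-0.2],[0,0,0]],[80,[0,0,0],[0,0,0]],[80,[0,0,0],[0,0,0]]]'

```text
time: 8.75
tool_pos: [487.2, -238.5, 40.5]
tcp_rot: [-89.8, -0.2, -76.4]
ft_force: [-0.2, 0.5, 0.4]
finger_gap: 68.2
```

arm_command --commands '[[40,[0,0,-0.07],[0,0,0]],[0,[0,0,0],[0,0,0]],[0,[0,0,0],[0,0,0]],[0,[0,0,0],[0,0,0]],[0,[0,0,0],[0,0,0]]]' --force 80

```text
time: 9.17
tool_pos: [487.4, -238.8, 38.7]
tcp_rot: [-89.8, -0.3, -76.4]
ft_force: [0.7, -0.6, -2.9]
finger_gap: 10.6
```

arm_command --commands '[[0,[0,0,0],[0,0,0]],[0,[0,0,0],[0,0,0]],[0,[0,0,0],[0,0,0]],[0,[0,0,0],[0,0,0]]]'

```text
time: 9.5
tool_pos: [487.3, -238.7, 38.7]
tcp_rot: [-89.8, -0.3, -76.4]
ft_force: [-0.3, -0.2, 0.0]
finger_gap: 10.8
```

arm_command --commands '[[0,[0,0,0.3],[0,0,0]],[0,[0,0,0.6],[0,0,0]],[0,[0,0,0.8],[0,0,0]],[0,[0,0,0.8],[0,0,0]],[0,[0,0,0.8],[0,0,0]]]'

```text
time: 9.92
tool_pos: [480.1, -234.2, 133.2]
tcp_rot: [-90.6, 0.5, -76.4]
ft_force: [0.7, 0.2, -3.5]
finger_gap: 10.8
```

arm_command --commands '[[0,[0.05,0.3,0.8],[0,0,-0.7]],[0,[0.1,0.5,0.6],[0,0,-0.7]],[0,[0.15,0.7,0.3],[0,0,-0.7]],[0,[0.15,0.8,0.1],[0,0,-0.7]],[0,[0.15,0.9,0],[0,0,-0.7]]]'

```text
time: 10.33
tool_pos: [498.9, -140.7, 199.0]
tcp_rot: [-90.2, 0.1, -80.4]
ft_force: [1.2, 0.2, -4.3]
finger_gap: 10.3
```

arm_command --commands '[[0,[0.15,0.9,0],[0,0,-0.9]],[0,[0.15,0.9,0],[0,0,-0.9]],[0,[0.15,0.9,0],[0,0,-0.9]],[0,[0.15,0.9,0],[0,0,-0.9]],[0,[0.15,0.9,0],[0,0,-0.9]]]'

```text
time: 10.75
tool_pos: [520.7, 0.5, 202.4]
tcp_rot: [-90.1, 0.1, -85.2]
ft_force: [0.3, -0.6, -3.6]
finger_gap: 10.3
```

arm_command --commands '[[0,[0.17,0.9,0],[0,0,-1]],[0,[0.17,0.9,0],[0,0,-1]],[0,[0.17,0.9,0],[0,0,-1]],[0,[0.17,0.9,0],[0,0,-1]],[0,[0.17,0.9,0],[0,0,-1]]]'

```text
time: 11.17
tool_pos: [544.2, 142.7, 203.6]
tcp_rot: [-90.2, 0.1, -90.5]
ft_force: [-0.2, 0.2, -3.3]
finger_gap: 10.6
```

arm_command --commands '[[0,[0.17,0.8,0],[0,0,-1]],[0,[0.1,0.4,0],[0,0,0]],[0,[0,0,0],[0,0,0]],[0,[0,0,0],[0,0,0]],[0,[0,0,0],[0,0,0]]]'

```text
time: 11.58
tool_pos: [550.6, 185.7, 203.8]
tcp_rot: [-90.4, 0.1, -91.1]
ft_force: [1.0, -0.3, -4.1]
finger_gap: 10.6
```

```bash
python3 - <<'E'
from h import *
s=sense();im=snapshot('wrist');C=cam('wrist',s)
print(s['tool_pos'],s['tcp_rot'],s['time'],s['ft_force'],s['wrist_torque'])
t=s['tool_pos'];z=t[2]
print('nominal slot px',proj(C,[[t[0]-65,t[1],z-33]]),'fast',proj(C,[[492.5,182.7,97]]))
cv2.imwrite('pics/w4.png',im);cv2.imwrite('pics/top4.png',snapshot('top'))
E
```

```text
[550.55889685 185.67675747 203.78934621] [-90.38525894   0.09497359 -91.1420882 ] 11.5833 [ 1.04535903 -0.25848416 -4.06188285] [-0.03104711 -0.08407713  0.0736647 ]
nominal slot px [[324.70791518 348.14202776]] fast [[327.83134636 267.52241034]]
```

View pics/w4.png

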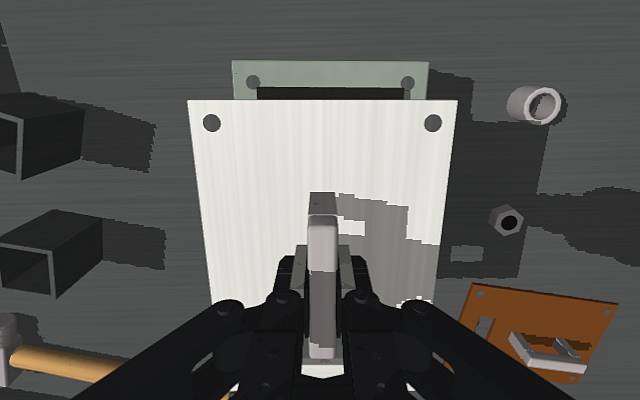

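The wrist view shows the panel held, with its +x corners at (187,101) and (458,101) and left edge running down to (210,300). The gripper hides the slot, so I'll use the edges.

```bash
python3 - <<'E'
from h import *
s=sense();C=cam('wrist',s);im=cv2.imread('pics/w4.png');t=s['tool_pos']
# z actual of grip: TCP was 38.7 at grasp on bench
zt=t[2]-38.7+5
m=(im.min(2)>200).astype(np.uint8)
T=np.array([(c,np.nonzero(m[:150,c])[0][0]) for c in range(200,450,5)],float)
L=np.array([(np.nonzero(m[r])[0][0],r) for r in range(110,280,5)],float)
Rr=np.array([(np.nonzero(m[r,:470])[0][-1]+1,r) for r in range(110,200,5)],float)
ln=[]
for n,e in zip('TLR',(T,L,Rr)):
    q=cast(C,e,zt)[:,:2];vx,vy,x0,y0=cv2.fitLine(q.astype(np.float32),cv2.DIST_HUBER,0,.01,.01).ravel();ln.append((vx,vy,x0,y0))
    print(n,e[0],e[-1],np.degrees(np.arctan2(vy,vx)).round(2),x0.round(1),y0.round(1))
def X(a,b):
    k=np.linalg.solve([[a[0],-b[0]],[a[1],-b[1]]],[b[2]-a[2],b[3]-a[3]]);return np.array([a[2]+k[0]*a[0],a[3]+k[0]*a[1]])
A,B=X(ln[0],ln[1]),X(ln[0],ln[2]);w=A-B;yaw=np.arctan2(-w[0],w[1]);u=np.array([np.cos(yaw),np.sin(yaw)])
print(A,B,'width',np.linalg.norm(w),'yaw',np.degrees(yaw));sl=(A+B)/2-140*u;print('slot',sl,'slot rel tcp',sl-t[:2],'nominal -65')
C2=cam('top');im2=cv2.imread('pics/top4.png');p=proj(C2,[[*sl,zt]])[0];print('slot px in top',p)
g=im2[int(p[1])-8:int(p[1])+9,int(p[0])-8:int(p[0])+9].max(2);print(g)
E
```

```text
T [200. 100.] [445. 101.] 88.76 623.1 196.0
L [189. 110.] [209. 275.] -1.44 579.7 244.0
R [456. 110.] [445. 195.] -1.27 597.8 124.9
[624.1555  242.85074] [621.59424 124.33123] width 118.54718 yaw -1.2380042
slot [482.90756 186.61577] slot rel tcp [-67.74825876   1.5229301 ] nominal -65
slot px in top [253.69822855 204.56111642]
[[247 247 247 247 247 247 247 247 247 247 247 246 247 247 247 246 244]
 [247 247 247 247 247 247 247 247 247 247 247 247 247 247 246 247 246]
 [247 247 247 247 247 247 247 247 247 247 247 247 247 247 247 246 246]
 [247 247 247 247 247 247 247 247 247 247 247 247 247 247 247 246 246]
 [247 247 247 247 247 247 247 247 247 247 246 244 244 244 244 246 247]
 [247 247 244 232 227 230 224 220 222 220 209 197 194 196 211 245 247]
 [247 247 230 128 117 139 136 127 126 127 127 127 129 129 138 243 247]
 [247 247 221  81  85 114 127 126 126 128 128 129 126 124 120 236 245]
 [247 247 220  92  97 119 134 148 174 219 222 216 219 209 210 231 237]
 [247 247 223 117 136 141 148 147 207 227 234 236 236 234 233 230 225]
 [247 247 221 124 144 173 187 210 231 234 236 236 235 233 231 227 223]
 [247 247 231 192 220 229 230 235 237 237 237 234 232 231 228 223 217]
 [246 245 237 235 238 238 238 238 236 235 235 233 231 227 223 218 210]
 [242 240 239 239 238 238 237 238 235 234 233 230 227 223 219 213 204]
 [239 240 239 238 238 237 237 236 234 231 231 229 224 218 212 205 193]
 [240 240 239 239 238 238 237 233 232 230 228 223 220 214 207 198 184]
 [240 239 239 239 238 237 236 233 229 228 224 220 215 207 199 190 181]]
```

```bash
python3 - <<'E'
from h import *
C=cam('top');s=sense();t=s['tool_pos'];zt=t[2]-33.7
e=cast(C,[(254,201.3),(247.3,205)],zt)
print('slot +x edge',e[0].round(1),'centre rel tcp x',e[0,0]-10-t[0],'left edge y',e[1].round(1), 'rel', e[1,1]-21-t[1])
f=cast(C,[(258.2,206)],97);print(f)
# panel outline in top
im=cv2.imread('pics/top4.png');m=(im.min(2)>225).astype(np.uint8)
T=[];
for c in range(242,286,3):
    col=im[150:200,c].min(1); T.append((c,150+np.nonzero(col>200)[0][0]))
print(T); 
for c in (255,265,275): print(c,im[158:180,c].min(1))
E
```

```text
slot +x edge [493.6 185.  170.1] centre rel tcp x -67.01284734713971 left edge y [483.2 207.5 170.1] rel 1.4553686798868455
[[491.96798993 181.26352362  97.        ]]Traceback (most recent call last):
  File "<stdin>", line 10, in <module>
IndexError: index 0 is out of bounds for axis 0 with size 0
```

arm_command --commands '[[0,[0.15,-0.07,-0.5],[0,0,0]],[0,[0.1,-0.05,-0.5],[0,0,0]],[0,[0.05,0,-0.5],[0,0,0]],[0,[0,0,-0.1],[0,0,0]],[0,[0,0,0],[0,0,0]]]'

```text
time: 12.1
tool_pos: [561.0, 175.9, 156.5]
tcp_rot: [-90.2, 0.1, -91.5]
ft_force: [0.5, 0.7, -3.4]
finger_gap: 10.2
```

arm_command --commands '[[0,[0,0,0],[0,0,0]],[0,[0,0,0],[0,0,0]]]'

```text
time: 12.27
tool_pos: [560.9, 174.7, 157.2]
tcp_rot: [-90.2, 0.1, -91.6]
ft_force: [-0.4, 0.4, -3.1]
finger_gap: 10.4
```

arm_command --commands '[[0,[-0.03,0.15,-0.1],[0,0,0.1]],[0,[0,0.06,-0.1],[0,0,0]],[0,[0,0,0],[0,0,0]],[0,[0,0,0],[0,0,0]],[0,[0,0,0],[0,0,0]]]'

```text
time: 12.68
tool_pos: [561.3, 182.2, 154.1]
tcp_rot: [-89.9, 0.1, -91.5]
ft_force: [0.0, 0.5, -3.8]
finger_gap: 10.6
```

arm_command --commands '[[0,[-0.04,-0.02,-0.12],[0,0,0]],[0,[0,0,-0.12],[0,0,0]],[0,[0,0,-0.12],[0,0,0]],[0,[0,0,0],[0,0,0]],[0,[0,0,0],[0,0,0]]]'

```text
time: 13.1
tool_pos: [560.0, 181.7, 142.3]
tcp_rot: [-89.9, 0.1, -91.5]
ft_force: [0.6, -0.4, -3.6]
finger_gap: 10.5
```

```bash
python3 - <<'E'
from h import *
s=sense();print(s['tool_pos'],s['tcp_rot'])
C=cam('top');im=snapshot('top');cv2.imwrite('pics/top5.png',im)
t=s['tool_pos'];zt=t[2]-33.7
p=proj(C,[[t[0]-66.9,t[1]+1.4,zt],[493.6,182.6,97]]);print('slot,fast',p)
im2=snapshot('scene');cv2.imwrite('pics/scene5.png',im2);C2=cam('scene');q=proj(C2,[[t[0]-66.9,t[1]+1.4,zt],[493,182.6,97]]);print(q)
a=cv2.resize(im[180:230,230:290],None,fx=7,fy=7,interpolation=cv2.INTER_CUBIC)
x,y=q[0].astype(int);b=cv2.resize(im2[y-30:y+20,x-30:x+30],None,fx=7,fy=7,interpolation=cv2.INTER_CUBIC)
cv2.imwrite('pics/c5.png',np.hstack([a,b])[:, :800] if a.shape[1]*2<=800 else cv2.resize(np.hstack([a,b]),(798,332)))
E
```

```text
[560.00676256 181.72735114 142.34715184] [-89.92470406   0.12917389 -91.48243226]
slot,fast [[257.17214681 205.06020826]
 [257.78401832 205.56579669]]
[[382.19405419 226.08812278]
 [381.64557301 228.60915314]]
```

View pics/c5.png

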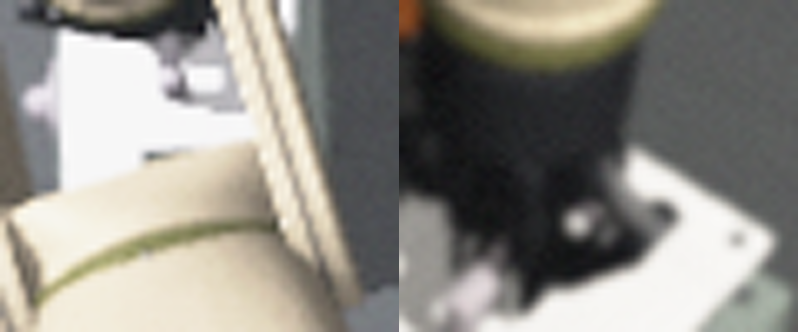

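The crops show the slot mostly hidden behind the arm, so they add little. I'll lower slowly and watch the forces.

arm_command --commands '[[0,[0,0,-0.1],[0,0,0]],[0,[0,0,-0.1],[0,0,0]],[0,[0,0,-0.1],[0,0,0]],[0,[0,0,0],[0,0,0]],[0,[0,0,0],[0,0,0]]]'

```text
time: 13.62
tool_pos: [560.3, 181.7, 132.7]
tcp_rot: [-89.9, 0.1, -91.5]
ft_force: [-0.3, -0.8, -3.0]
finger_gap: 10.6
```

arm_command --commands '[[0,[0,0,-0.1],[0,0,0]],[0,[0,0,-0.1],[0,0,0]],[0,[0,0,-0.1],[0,0,0]],[0,[0,0,-0.1],[0,0,0]],[0,[0,0,0],[0,0,0]]]'

```text
time: 14.03
tool_pos: [560.3, 181.7, 119.5]
tcp_rot: [-89.9, 0.1, -91.5]
ft_force: [0.1, -0.5, -4.0]
finger_gap: 10.4
```

arm_command --commands '[[0,[0,0,-0.08],[0,0,0]],[0,[0,0,0],[0,0,0]],[0,[0,0,0],[0,0,0]]]'

```text
time: 14.28
tool_pos: [560.1, 181.6, 116.5]
tcp_rot: [-89.9, 0.1, -91.5]
ft_force: [-1.0, 0.3, -3.3]
finger_gap: 10.3
```

arm_command --commands '[[0,[0,0,-0.07],[0,0,0]],[0,[0,0,-0.07],[0,0,0]],[0,[0,0,-0.07],[0,0,0]],[0,[0,0,0],[0,0,0]],[0,[0,0,0],[0,0,0]]]' --force 100

```text
time: 14.7
tool_pos: [560.9, 181.9, 112.7]
tcp_rot: [-89.8, 0.1, -91.5]
ft_force: [-4.0, -1.8, 4.0]
finger_gap: 10.0
```

arm_command --commands '[[0,[0,0,-0.1],[0,0,0]],[0,[0,0,-0.1],[0,0,0]],[0,[0,0,0],[0,0,0]],[0,[0,0,0],[0,0,0]]]'

```text
time: 15.03
tool_pos: [561.9, 182.1, 110.5]
tcp_rot: [-89.7, 0.2, -91.5]
ft_force: [-4.6, -1.5, 7.6]
finger_gap: 10.3
```

arm_command --commands '[[0,[-0.06,0,-0.12],[0,0,0]],[0,[-0.05,0,-0.12],[0,0,0]],[0,[0,0,-0.1],[0,0,0]],[0,[0,0,-0.1],[0,0,0]]]'

```text
time: 15.37
tool_pos: [563.3, 182.5, 108.6]
tcp_rot: [-89.0, 0.2, -91.5]
ft_force: [-16.0, -4.8, 25.0]
finger_gap: 10.1
```

arm_command --commands '[[0,[-0.12,-0.02,0.03],[0,0.4,0]],[0,[-0.1,0,0],[0,0.3,0]],[0,[-0.05,0,-0.03],[0,0,0]],[0,[0,0,-0.03],[0,0,0]]]'

```text
time: 15.7
tool_pos: [560.4, 182.6, 113.5]
tcp_rot: [-89.0, 0.4, -91.5]
ft_force: [-2.1, -1.8, 3.3]
finger_gap: 9.8
```

arm_command --commands '[[0,[-0.05,-0.02,-0.08],[0,0.3,0]],[0,[-0.05,-0.02,-0.1],[0,0.3,0]],[0,[-0.05,0,-0.1],[0,0.2,0]],[0,[-0.04,0,-0.08],[0,0,0]]]'

```text
time: 16.03
tool_pos: [560.0, 182.4, 108.6]
tcp_rot: [-89.1, 0.5, -91.4]
ft_force: [-10.5, -4.1, 27.2]
finger_gap: 10.1
```

arm_command --commands '[[0,[0,0,-0.02],[0,0,0]],[0,[0,0,-0.03],[0,0,0]],[0,[0,0,-0.03],[0,0,0]]]'

```text
time: 16.28
tool_pos: [560.0, 182.4, 108.8]
tcp_rot: [-89.1, 0.5, -91.4]
ft_force: [-2.9, -1.8, 9.6]
finger_gap: 10.0
```

```bash
python3 - <<'E'
from h import *
for i in range(3):
    s=sense();im=snapshot('wrist');print(s['time'],s['tool_pos'].round(2),s['tcp_rot'].round(2),s['ft_force'].round(1),s['finger_gap'])
cv2.imwrite('pics/w6.png',im);C=cam('wrist',s)
a=np.radians(-1.5);R=np.array([[np.cos(a),-np.sin(a)],[np.sin(a),np.cos(a)]]);H=np.array([548.2,181.9])
for z,X,Y in((70,95,70),(75,85,60)): print(proj(C,[[*(H+R@np.array(p)),z] for p in((X,Y),(X,-Y))]).round(1).tolist())
sc=snapshot('scene');cv2.imwrite('pics/scene6.png',sc)
q=proj(cam('scene'),[[548,182,75]])[0].astype(int)
b=cv2.resize(sc[q[1]-55:q[1]+55,q[0]-50:q[0]+50],(400,400*110//100),interpolation=cv2.INTER_CUBIC)
w=cv2.resize(im[20:370],(640*350//350*440//350//2,440//2)) if 0 else cv2.resize(im[:275,140:500],(400,440*275*400//(440*360)))
w=cv2.copyMakeBorder(w,0,440-w.shape[0],0,0,0)
cv2.imwrite('pics/f6.png',np.hstack([w,b]))
E
```

```text
16.2833 [559.96 182.38 108.79] [-89.12   0.53 -91.45] [-2.9 -1.8  9.6] 10.042289652293995
16.3333 [559.97 182.37 108.71] [-89.12   0.53 -91.45] [-4.  -1.2 11.2] 10.019886887132031
16.3833 [559.99 182.35 108.72] [-89.12   0.53 -91.45] [-3.3 -1.   9.5] 9.808690351663945
[[169.5, 75.5], [481.4, 75.6]]
[[190.1, 99.0], [460.4, 99.3]]
```

View pics/f6.png

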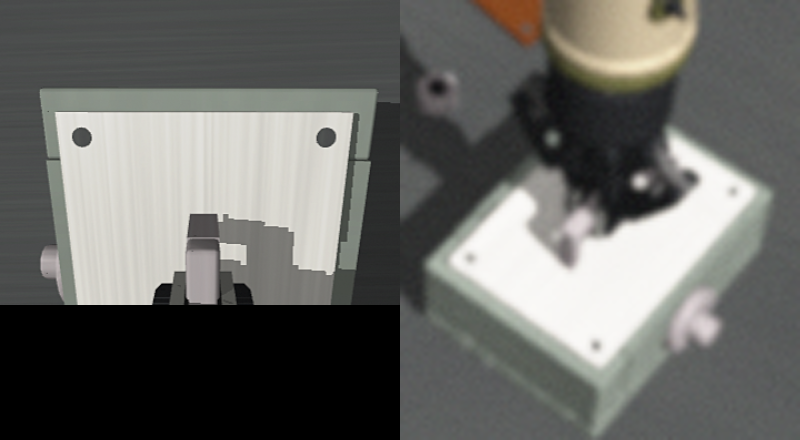

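The panel lies square on the rim, with its corners in the wrist view within a few px of the predicted home. The push has eased to about 10 N, so I'll firm it up and check that it holds.

arm_command --commands '[[0,[-0.02,0,-0.06],[0,0,0]],[0,[-0.02,0,-0.07],[0,0,0]],[0,[-0.02,0,-0.07],[0,0,0]]]'

```text
time: 16.73
tool_pos: [560.0, 182.4, 108.7]
tcp_rot: [-88.9, 0.5, -91.4]
ft_force: [-7.9, -2.4, 20.1]
finger_gap: 9.7
```

```bash
python3 - <<'E'
from h import *
for i in range(8):
    s=sense();im=snapshot('wrist')
    if i%2==1:print(s['time'],s['tool_pos'].round(2),s['tcp_rot'].round(2),s['ft_force'].round(1),s['finger_gap'])
E
```

```text
16.7833 [559.99 182.38 108.65] [-88.91   0.54 -91.44] [-7.1 -3.  19.7] 10.066887899957274
16.8833 [560.   182.39 108.64] [-88.92   0.54 -91.44] [-7.8 -3.7 19.7] 9.886991124018564
16.9833 [559.97 182.39 108.62] [-88.92   0.53 -91.44] [-6.1 -2.1 19.5] 10.074694743530406
17.0833 [559.99 182.4  108.68] [-88.92   0.53 -91.43] [-6.9 -3.3 19.6] 9.9999317634523
```

```bash
python3 -c "
from bench import *
print(hand_in())"
```

```text
the job is handed in; nothing more can be done
None
```

The cover panel is on the housing over the fastener and pressed down. I handed in at about 17 s with the gripper still holding it; no verdict was reported.

**Fastener:** I gripped the head and turned it about 56° clockwise. A wrist picture then measured it at about 0.02 rad from aligned, against the housing's yaw of −1.5°.

**Panel:** I picked the large white one, since the brown one was excluded and the other white one was smaller. I lifted it by the handle and lowered it; there was no extra force as the fastener passed through the slot.

**Last checks:**
- The push held steady at about 20 N for 0.3 s.
- The tool height was 108.65 mm, against 108.7 mm expected with the panel touching the rim.
- Yaw was within about 0.2° of the housing. The tool was tilted about 1.1°, inside the 0.06 rad (3.4°) limit.
- The slot should be 1–2 mm from the fastener, judging by the tool position and the offset measured before lowering.

**Problems and disagreements:**
- The first press drifted about 3 mm in +x with a 16 N sideways force. I eased off and pressed again with a correction; 7 N sideways remained at the end.
- The top and wrist cameras disagreed by 1–3 mm in x, and I used values in between.
- The arm hid the slot in the last pictures, so I could not see the final fit over the fastener directly.
- I did not measure the bystanders again. I kept the arm clear of them, and the parts that showed in the late pictures looked undisturbed.

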